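Seat a vial stopper with a ratchet hand press

ROBOT

A 6-joint arm with a two-finger parallel gripper is mounted at the origin on the work surface. World frame = base frame: x ahead of the robot, y to its left, z up, the work surface at z = 0. Lengths are in m, angles in rad, forces in N, time in s.
With the tool pointing down it reaches from about 0.35 to 0.725 m from the base axis. Payload 4.3 kg.
Tool frame: the origin (TCP) lies at the very end of the fingers, on their centre line; the grasp point (between the pads) lies pinch_z behind it (pinch_z is the distance from the TCP to the grasp point, in m); z points along the fingers, y is the direction in which the jaws open and shut (so a half turn about z gives the same grasp; the last joint's range is limited). The gripper opens to 85 mm and grips with 20 to 120 N. Pads are 22 mm wide; open, the fingers measure 114 mm over their backs; the gripper's body (76 mm by 85 mm) begins 54 mm behind the grasp point. The pads swing forward as they close: fully open they stand 13 mm farther back than shut.
Start: joints at [-1.432, 0.377, 0.081, 1.274, 0, 1.46], TCP at [0.142, -0.557, 0.198] pointing down, gripper open.
Joint ranges: [-2.72, 2.72], [-0.84, 1.66], [-1.02, 1.22], [-1.77, 2.12], [-1.37, 1.28], [-3.14, 3.14]. Speed limits (rad/s): [2.57, 2.57, 3.14, 3.14, 3.14, 3.14].

INTERFACE

Orientations are given as a unit quaternion [w, x, y, z].
In Python, from station import state, read_camera, camera_params, close_job, pinch_z gives the robot as it stands.
- The arm moves only by the tool move_arm, never from a script. Its argument "motion" is a list that holds one entry, the list of rows, each a list of 5 numbers: the finger opening in m, from 0 to 0.0854, then the shift along the world's x, y, z in m, then the turn about the world's z in degrees. A call has 1 to 8 rows; each row is the pose to reach, as a shift and turn from the pose measured when the call began; what a row does not reach only later rows make up. A row lasts 1/8 s, in which the tool goes at most 62.5 mm and 10.7 degrees, less where a joint would pass 70% of its speed; a pose out of reach is approached as far as the arm can. A call with a gripper value outside its range is refused whole. The fingers move at their own pace and stop on an object; "grip_force" is the grip in N (left out, the last holds). Time passes only in rows, so rows that repeat a pose let the fingers close. It gives the time, the measured TCP pose, the force and the opening at its end, in the units of the state.
- state(): the state, without advancing time (a new reading comes with each control period).
- read_camera(name): name is "scene" or "top"; returns the picture (480x640x3 uint8, red, green, blue); there is no depth.
- camera_params(name): a dict with "K" (3x3 intrinsics, pixels), "R" (3x3) and "t" (3): a world point X has camera coordinates R X + t. Camera axes: x right, y down, z forward; pixel columns grow to the right and rows downward; lengths in m; the calibration is good to about 2 mm. A picture is of the moment at which its call begins. camera_params takes no time and is no camera call.
- close_job(): hands the job in, once; it reports no verdict.
The state is a dict: "t": time; "qpos": joint angles; "qvel": joint speeds; "joint_torque": joint torques, N m; "tcp_pos": TCP position; "tcp_rot": TCP orientation; "force": force on the tool from outside, world axes, zero at the start; "torque": the same for the moment, N m; "width": finger opening in m.
Only numpy, scipy, OpenCV 4.12 (cv2) and the standard library are available. Lean on these libraries where they do the work, as an engineer would, in place of code of your own. Each camera call takes 0.05 s, during which the arm holds its last target.

TASK

Close the vial lying in the hand press: pump the press's trigger paddle until the stopper is fully home on the glass and, by feel, set it firmly there with a squeeze of about 27 N at the pressing head (some 17 to 18 N on the paddle); under 20 N at the head it is not tight, over 34 N the vial cracks. Then push the release button so that the pressing head springs all the way back and leaves the vial lying free in its cradle. Work the press gently, do not touch the vial or its stopper yourself, and leave everything else where it stands.

Things in the scene. Friction and masses are not known exactly. Their poses are not given: they have to be found in the camera images.
- press: hand press like a one-hand bar clamp, fixed to the table; base plate 110 x 345 mm. Origin on the table under the trigger's hinge, z up; its head advances along the press's own +y. In order along y: paddle (y = -100 mm), grey housing (-25 to 44, 118 mm high, 54 wide) with the release button on top, then the head and the cradle. At the start the ratchet is fully back
- paddle (a point): middle of the top face of the grey trigger paddle, 40 mm (press x) by 44 mm (press y), about 127 mm above the table when up. It ends a lever hinged 108 mm above the press's origin, 100 mm long; pushed straight down it travels 30 mm to a hard stop, and a spring lifts it again. Let it come right up between strokes. Three to five strokes are needed, the last one often only partly down
- trigger (a joint): lever angle (rad): 0 up, 0.30 down. A full stroke moves the head about 12 mm; the ratchet (9 mm teeth) keeps 9. Push on the paddle: 4 to 6 N with the head running free, 9 to 12 N while the stopper slides in; once it is home the push climbs about 2 N per mm of travel: 14.5 N when the head presses with 20 N, 17.5 N with 27 N, 21 N with 34 N. Read it as the upward push
- release_top (a point): middle of the top of the release button, round, grey, 26 mm across, on the housing 26 mm along the press's +y from its origin, 132 mm above the table. Pushed straight down it travels 7 mm to its stop, rising from 2 to about 10 N; nearly at the bottom it frees the ratchet and the head springs back within a second. It comes up by itself
- head: pressing head, a black rubber disc 24 mm across on a steel stem with a spring behind it (16 N/mm). Origin in the centre of its front face, 62 mm above the table; its y in the press's frame is 75 mm when fully back, as at the start
- cradle: white V cradle with a grey end stop (64 mm wide, 102 mm high), bolted on the press's base plate in line with the head; set 176 to 188 mm along the press's y from its origin, different each time. Origin on the table under the face of the end stop, axes as the press's
- vial: open-necked glass vial with a paper label, lying in the cradle along the press's y, 42 mm across, 72 mm long, neck towards the head. Origin in the centre of its base, its y axis from neck to base: the rim of the neck is at y = -72 mm of its own frame. The base stands 0 to 3 mm short of the end stop at the start; the head pushes it against the stop
- stopper: black rubber stopper in the vial's neck: flange 25 mm across and 5 mm thick. Origin in the centre of the flange's inner face; it moves along the vial's y. Home when this face meets the rim (y = -72 mm in the vial's frame); at the start it stands 5 to 8 mm proud of the rim. It resists with about 12 N
- vial_a: one of three stoppered glass vials standing by the press, 42 mm across, 77 mm high; origin at the centre of its underside; not to be moved
- vial_b: another standing vial, the same; not to be moved
- vial_c: another standing vial, the same; not to be moved
- marker: marker pen lying on the table, 125 mm long; not to be moved
- carton: small white carton, 75 x 110 x 75 mm; not to be moved
- bowl: steel bowl, 120 mm across, 45 mm high; not to be moved
- spatula: steel spatula, 160 mm long; not to be moved
Mind the look-alikes: they are no part of the job. Leave any purple or yellow look-alike of the vial alone.

How it is judged:
By the outcome, as a careful person would: the job done as asked, in the order asked, and still so for the second after the job is handed in, with the robot touching nothing.
It also fails if it takes over 48 s, if anything falls off the work surface, if the arm or the gripper's body presses on something with over 40 N, if the wrist force passes 120 N, or if a joint passes its speed limit or range.

## Working session

There is one attempt and no reset: what is moved stays moved. The work goes in short steps, Python scripts to look and compute and a tool call to move; the robot and the scene stay as the last step left them, time stands still between calls to the robot, and variables do not carry over. Pictures are saved under pics/ and viewed, and the job is handed in when it is done.

Besides the shell and the picture viewer there is one more tool, called after "Call:" as a command line: name --argument value ..., lists and objects as JSON in quotes. move_arm: Moves the arm, as the interface text tells. Its arguments: {"type":"object","properties":{"motion":{"type":"array","items":{"type":"array","items":{"type":"array","items":{"type":"number"}}}},"grip_force":{"type":"number"}},"required":["motion"]}

```bash
mkdir -p pics
cat > h.py <<'E'
import cv2,numpy as np
from station import *
def P(n):
    c=camera_params(n);return np.array(c['K']),np.array(c['R']),np.array(c['t'])
def plane(n,u,v,z):
    K,R,t=P(n);d=R.T@np.linalg.inv(K)@[u,v,1];o=-R.T@t
    return o+d*(z-o[2])/d[2]
def proj(n,X):
    K,R,t=P(n);p=K@(R@np.array(X)+t);return p[:2]/p[2]
E
python3 - <<'E'
from h import *
s=state();print(s,pinch_z if not callable(pinch_z) else pinch_z())
for n in('scene','top'):
    im=read_camera(n);cv2.imwrite(f'pics/{n}0.png',im[:,:,::-1]);K,R,t=P(n);print(n,-R.T@t)
E
```

```text
{'t': 0.0, 'qpos': array([-1.43228374e+00,  3.78073776e-01,  7.96614313e-02,  1.27441012e+00,
       -2.61705748e-05,  1.46048817e+00]), 'qvel': array([-3.47614698e-04, -7.74769445e-04, -4.25265761e-04, -9.35592642e-05,
        1.28693875e-03, -1.32304949e-03]), 'joint_torque': array([ 7.34225086e-04, -4.63605487e+01,  2.69874877e+01,  2.11190694e-02,
        5.26164320e-05, -1.04819899e-07]), 'tcp_pos': array([ 0.14149387, -0.55658468,  0.19726859]), 'tcp_rot': array([-1.01278370e-03,  9.92270495e-01,  1.24089636e-01, -2.73700238e-05]), 'force': array([ 0.39406952, -0.71801462,  0.36302125]), 'torque': array([-0.02526624,  0.05060074,  0.01018638]), 'width': 0.08526465799340763} 0.0187
scene [1.35583804 0.24341782 0.68724811]
top [ 0.42296537 -0.03272695  1.02781363]
```

View pics/scene0.png

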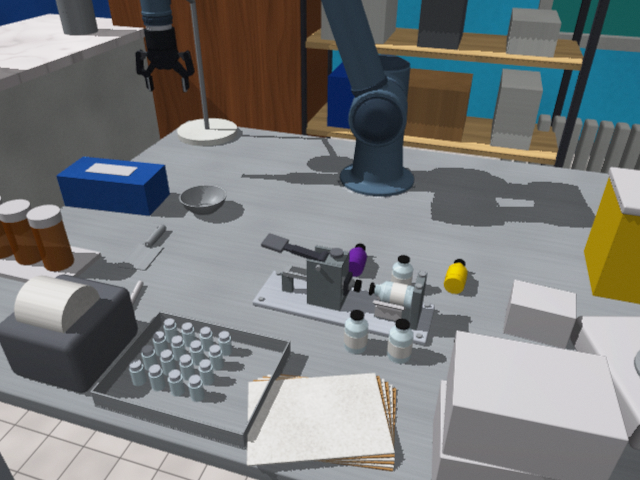

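View pics/top0.png

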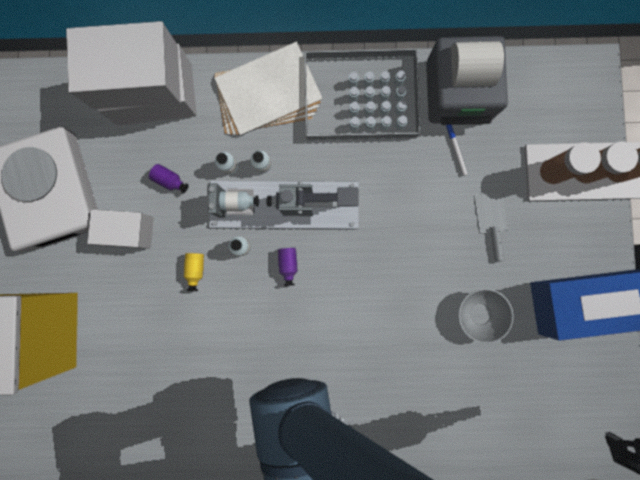

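The top view shows the press with its paddle near (346,197), the button near (289,193) and the vial near (235,201). The head points to image left, which is about world +y. I'll zoom in on it.

Run:
```python
import cv2
a=cv2.imread('pics/top0.png')[165:245,195:375];cv2.imwrite('pics/t0z.png',cv2.resize(a,None,fx=4.4,fy=4.4,interpolation=2))
a=cv2.imread('pics/scene0.png')[220:350,240:450];cv2.imwrite('pics/s0z.png',cv2.resize(a,None,fx=3.8,fy=3.8,interpolation=2))
```

```text
(no output)
```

View pics/t0z.png

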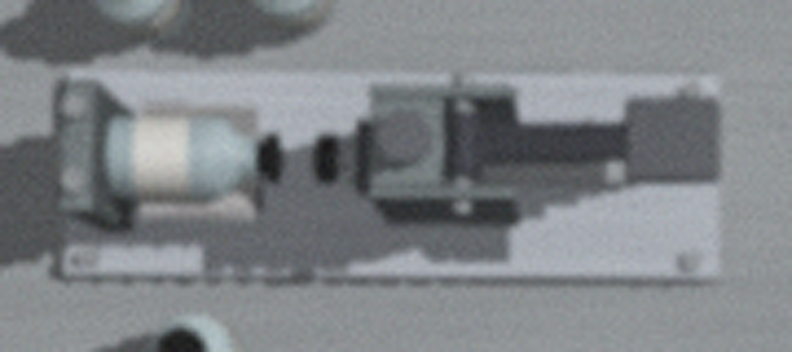

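View pics/s0z.png

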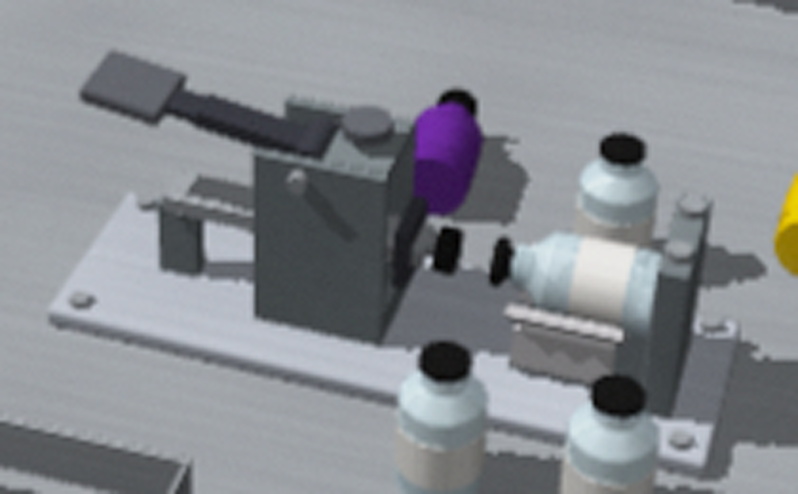

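Run:
```python
from h import *
t=lambda x,y:((x+.5)/4.4+195-.5,(y+.5)/4.4+165-.5)
s=lambda x,y:((x+.5)/3.8+240-.5,(y+.5)/3.8+220-.5)
pt=plane('top',*t(673,139),.127);ps=plane('scene',*s(133,86),.127)
bt=plane('top',*t(407,133),.132);bs=plane('scene',*s(369,122),.132)
print(pt,ps,bt,bs)
for p,b in((pt,bt),(ps,bs)):
    d=(b-p)[:2];print(np.linalg.norm(d),np.degrees(np.arctan2(d[1],d[0])))
c=[plane('top',*t(*q),.006) for q in((62,78),(720,75),(722,278),(58,278))]
print(c); print([np.linalg.norm((c[i]-c[i-1])[:2]) for i in range(4)], [np.degrees(np.arctan2(*(c[i]-c[j])[1::-1])) for i,j in((0,1),(3,2))])
```

```text
[ 0.57160603 -0.08497727  0.127     ] [ 0.57758228 -0.08261654  0.127     ] [0.57620658 0.03807862 0.132     ] [0.57853234 0.04143322 0.132     ]
0.12314185069340013 87.85894106341176
0.12405340306501592 89.56119444997775
[array([0.63105144, 0.2302393 , 0.006     ]), array([ 0.6251102 , -0.11760209,  0.006     ]), array([ 0.51759075, -0.11583244,  0.006     ]), array([0.52481056, 0.23253302, 0.006     ])]
[np.float64(0.10626563071516489), np.float64(0.34789212470811615), np.float64(0.10753400932961893), np.float64(0.34844026479548235)] [np.float64(89.02146565946978), np.float64(88.81272522647733)]
```

Call:
move_arm --motion '[[[0, 0.03, 0.03, 0.03, -2], [0, 0.06, 0.07, 0.05, -4], [0, 0.1, 0.11, 0.05, -6], [0, 0.14, 0.15, 0.05, -8], [0, 0.18, 0.19, 0.05, -10], [0, 0.22, 0.23, 0.05, -12], [0, 0.26, 0.27, 0.05, -15], [0, 0.29, 0.31, 0.05, -15]]]' --grip_force 40

```text
t: 1.1
tcp_pos: [0.4326, -0.245, 0.2469]
tcp_rot: [-0.001, 1.0, -0.006, -0.0]
force: [0.1, -0.3, -0.0]
width: 0.0003
```

Call:
move_arm --motion '[[[0, 0.03, 0.04, 0, 0], [0, 0.07, 0.08, -0.02, 0], [0, 0.1, 0.12, -0.05, 0], [0, 0.13, 0.15, -0.08, 0], [0, 0.142, 0.16, -0.09, 0], [0, 0.142, 0.16, -0.09, 0]]]'

```text
t: 1.85
tcp_pos: [0.5741, -0.0846, 0.1559]
tcp_rot: [-0.001, 1.0, -0.006, -0.001]
force: [-0.9, 0.2, -0.6]
width: -0.0
```

Run:
```python
from h import *
s=state();print(s['tcp_pos'],s['force'],s['qpos'])
a=read_camera('scene')[160:350,200:450,::-1];b=read_camera('top')[150:260,195:395,::-1]
cv2.imwrite('pics/s1.png',cv2.resize(a,None,fx=3.1,fy=3.1,interpolation=2))
cv2.imwrite('pics/t1.png',cv2.resize(b,None,fx=4,fy=4,interpolation=2))
```

```text
[ 0.57405763 -0.08463751  0.15593935] [-0.93015237  0.1625382  -0.5956442 ] [-2.56625560e-01  4.04625231e-01  1.20566437e-02  1.18130697e+00
  1.57185249e-03  2.89661390e+00]
```

View pics/s1.png

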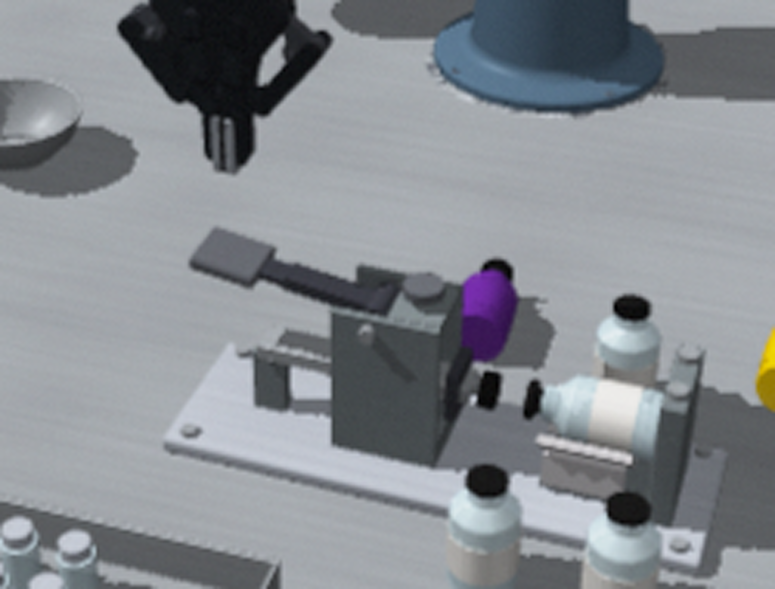

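View pics/t1.png

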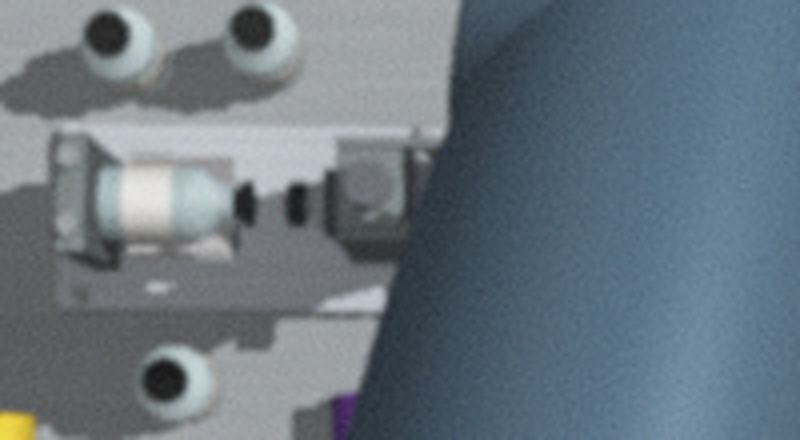

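Run:
```python
from h import *
for p in((.574,-.0846,.156),(.574,-.0846,.127)): print((proj('scene',p)-[199.5,159.5])*3.1)
```

```text
[230.25730236 213.51220822]
[232.02898768 252.98232769]
```

Run:
```python
from h import *
print(proj('scene',(.1415,-.5566,.1973)))
a=read_camera('scene');s=state();print(s['t'],s['tcp_pos'],proj('scene',s['tcp_pos']))
a=a[130:260,210:370,::-1].copy()
cv2.imwrite('pics/s2.png',cv2.resize(a,None,fx=4,fy=4,interpolation=2))
a=cv2.imread('pics/scene0.png')[0:130,100:260]
cv2.imwrite('pics/s0g.png',cv2.resize(a,None,fx=4,fy=4,interpolation=2))
```

```text
[170.04295485 107.25280886]
2.0 [ 0.57458775 -0.08628319  0.15815576] [272.79090768 227.42283419]
```

View pics/s2.png

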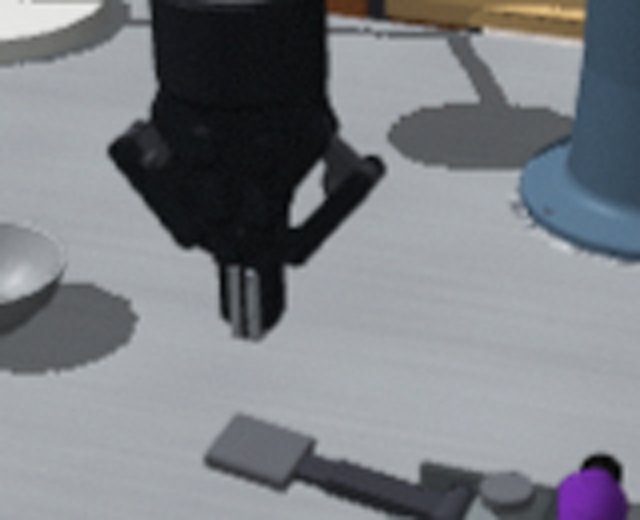

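View pics/s0g.png

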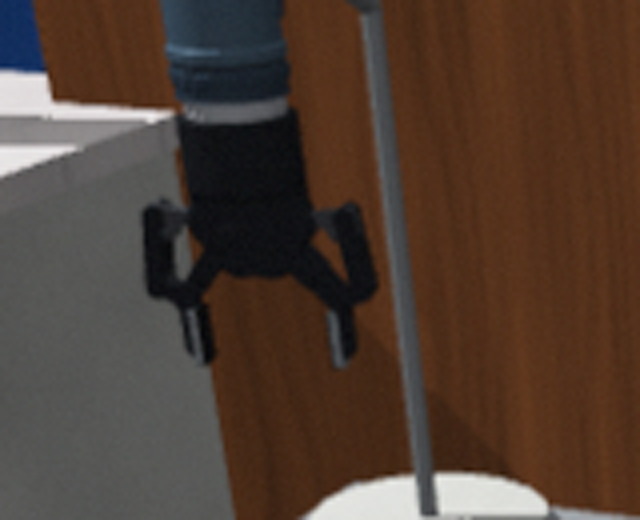

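The picture shows the closed fingertips at scene (272,214). The projected TCP is at (273,227), so the tips look about 30 mm higher or farther back than the state says. I'll check this with the starting top picture before descending.

Run:
```python
from h import *
print(proj('top',(.1415,-.5566,.1973)),proj('top',(.1415,-.5566,.25)))
a=cv2.imread('pics/top0.png')[400:480,540:640]
cv2.imwrite('pics/t0g.png',cv2.resize(a,None,fx=6,fy=6,interpolation=2))
```

```text
[616.74799208 420.17700622] [637.26764457 430.70601525]
```

View pics/t0g.png

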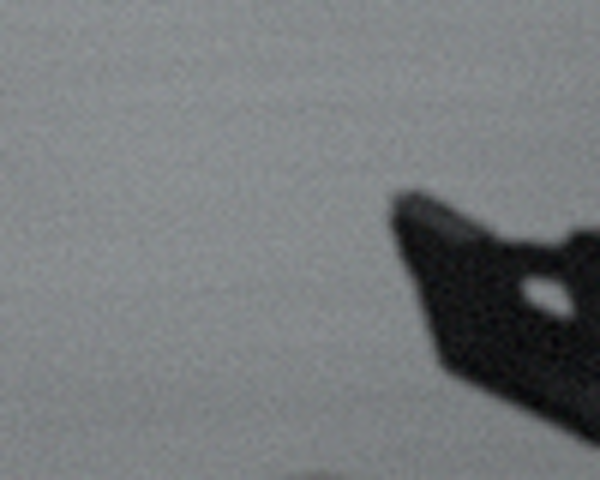

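Call:
move_arm --motion '[[[0, 0, 0.001, -0.006, 0], [0, 0, 0.001, -0.012, 0], [0, 0, 0.001, -0.018, 0], [0, 0, 0.001, -0.024, 0], [0, 0, 0.001, -0.024, 0]]]'

```text
t: 2.62
tcp_pos: [0.5739, -0.0851, 0.1333]
tcp_rot: [-0.001, 1.0, -0.007, -0.0]
force: [-0.5, 0.7, 0.5]
width: 0.0002
```

Run:
```python
from h import *
a=read_camera('scene');s=state();print(s['t'],s['tcp_pos'],proj('scene',s['tcp_pos']),s['force'])
a=a[130:260,210:370,::-1].copy()
cv2.imwrite('pics/s3.png',cv2.resize(a,None,fx=4,fy=4,interpolation=2))
```

```text
2.675 [ 0.5742575  -0.08515717  0.13373911] [273.89700131 238.20447892] [-0.29478456  0.34393864  0.2329532 ]
```

View pics/s3.png

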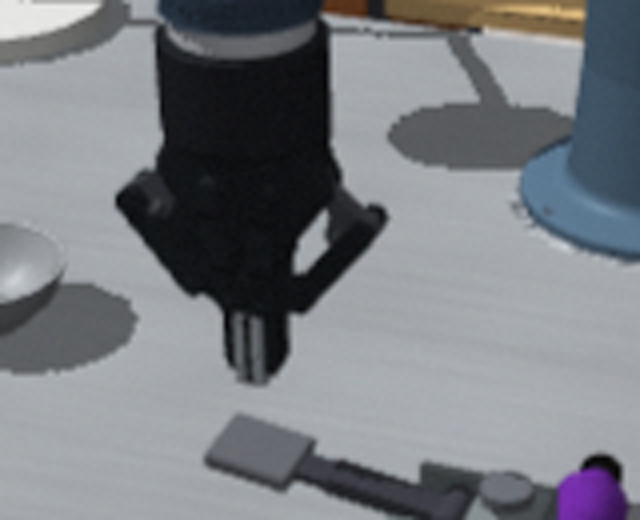

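Run:
```python
from h import *
for z in(.197,.21,.24): print(z,proj('top',(.1415-.246*.05,-.5566+.97*.05,z)),proj('scene',(.1415,-.5566,z)))
print(plane('top',607.5,433,.21),plane('top',607.5,433,.24))
for d in(0,-.01,-.02,-.03,-.04,-.05): print(d,proj('scene',(.574+d,-.085,.1337)),proj('scene',(.574,-.085,.1337-d)))
print(plane('scene',272.5,225,.1337))
```

```text
0.197 [590.10521828 427.58284015] [170.05883474 107.35923034]
0.21 [594.4779398  430.17222113] [169.36739962 102.72547326]
0.24 [605.13775818 436.48461279] [167.74552189  91.8562143 ]
[ 0.12394428 -0.53076776  0.21      ] [ 0.13491332 -0.51249804  0.24      ]
0 [274.02317103 238.16552932] [274.02317103 238.16552932]
-0.01 [275.91065349 235.47525198] [273.82567232 233.78877448]
-0.02 [277.76851243 232.82719781] [273.62603103 229.36453807]
-0.03 [279.59743983 230.22038051] [273.4242121  224.89204321]
-0.04 [281.39810626 227.65384428] [273.22017971 220.37049599]
-0.05 [283.17116175 225.12666265] [273.01389725 215.79908498]
[ 0.53015333 -0.10542245  0.1337    ]
```

By both views the rendered tips sit about 30 mm above the reported TCP, while x and y agree. I'll descend slowly and let force settle the height.

Call:
move_arm --motion '[[[0, 0, -0.001, -0.004, 0], [0, 0, -0.001, -0.008, 0], [0, 0, -0.001, -0.012, 0], [0, 0, -0.001, -0.012, 0]]]'

```text
t: 3.18
tcp_pos: [0.5739, -0.0861, 0.1212]
tcp_rot: [-0.001, 1.0, -0.007, -0.0]
force: [-0.7, -1.1, -0.4]
width: -0.0004
```

No contact at 0.121, so the fingers really are shorter than stated. I'll keep going.

Call:
move_arm --motion '[[[0, 0, 0, -0.005, 0], [0, 0, 0, -0.01, 0], [0, 0, 0, -0.015, 0], [0, 0, 0, -0.02, 0], [0, 0, 0, -0.02, 0]]]'

```text
t: 3.8
tcp_pos: [0.5734, -0.086, 0.1006]
tcp_rot: [-0.001, 1.0, -0.007, -0.001]
force: [-0.3, -0.0, -0.7]
width: 0.0002
```

Run:
```python
from h import *
a=read_camera('scene');s=state();print(s['t'],s['tcp_pos'],proj('scene',s['tcp_pos']),s['force'])
a=a[130:260,210:370,::-1].copy()
cv2.imwrite('pics/s4.png',cv2.resize(a,None,fx=4,fy=4,interpolation=2))
```

```text
3.85 [ 0.57363509 -0.08597389  0.10095188] [274.25830069 251.9866697 ] [-0.15689869 -0.17229887  0.65562736]
```

View pics/s4.png

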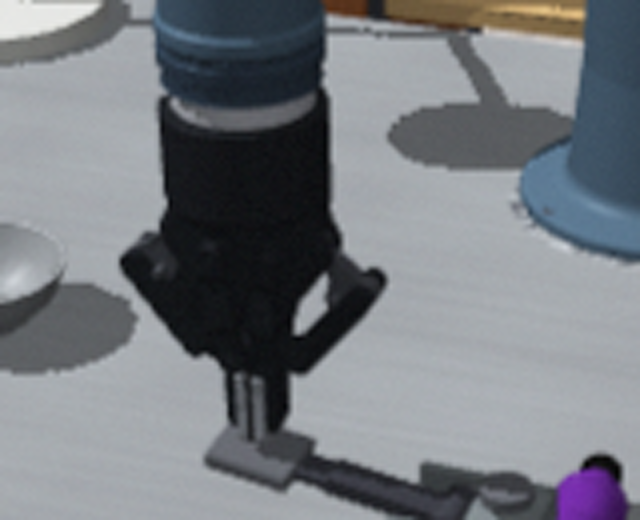

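Fingertips are at the paddle at scene (272,239), so contact is near TCP z = 0.098. Next is stroke 1. The head runs free here and cannot reach home before stroke 3 even in the shortest case.

Call:
move_arm --motion '[[[0, 0.001, 0.001, -0.005, 0], [0, 0.001, 0.002, -0.01, 0], [0, 0.001, 0.002, -0.014, 0], [0, 0.001, 0.002, -0.018, 0], [0, 0.001, 0.002, -0.018, 0]]]'

```text
t: 4.47
tcp_pos: [0.5752, -0.0846, 0.0832]
tcp_rot: [-0.0, 1.0, -0.007, 0.0]
force: [0.7, -2.6, 4.3]
width: 0.0
```

Call:
move_arm --motion '[[[0, 0, 0, -0.004, 0], [0, 0, 0, -0.008, 0], [0, 0, 0, -0.011, 0], [0, 0, 0, -0.012, 0], [0, 0, 0, -0.012, 0]]]'

```text
t: 5.1
tcp_pos: [0.5753, -0.0848, 0.0714]
tcp_rot: [-0.0, 1.0, -0.007, 0.0]
force: [-1.0, -3.2, 4.9]
width: -0.0
```

Run:
```python
from h import *
a=read_camera('scene');s=state();print(s['t'],s['tcp_pos'],s['force'])
a=a[200:350,240:440,::-1].copy()
cv2.imwrite('pics/s5.png',cv2.resize(a,None,fx=4,fy=4,interpolation=2))
```

```text
5.15 [ 0.57532685 -0.08483996  0.07143596] [-0.98907216 -3.3092412   5.26055102]
```

View pics/s5.png

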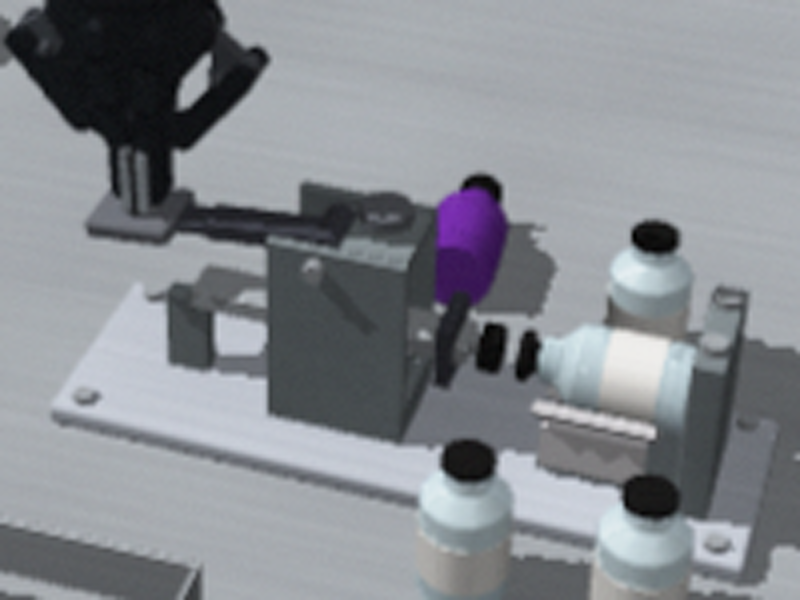

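The head has advanced to about (490,347) in the crop and the stopper is still ahead of it. I'll let the paddle come up fully, then make stroke 2.

Call:
move_arm --motion '[[[0, -0.001, 0, 0.006, 0], [0, -0.001, 0, 0.012, 0], [0, -0.001, 0, 0.018, 0], [0, -0.001, 0, 0.024, 0], [0, -0.001, 0, 0.03, 0], [0, -0.001, 0, 0.032, 0], [0, -0.001, 0, 0.032, 0]]]'

```text
t: 6.02
tcp_pos: [0.5742, -0.0849, 0.1034]
tcp_rot: [-0.0, 1.0, -0.007, 0.0]
force: [-0.0, 0.1, -0.5]
width: -0.0001
```

Call:
move_arm --motion '[[[0, 0, 0, -0.005, 0], [0, 0, 0, -0.01, 0], [0, 0, 0, -0.015, 0], [0, 0, 0, -0.02, 0], [0, 0, 0, -0.02, 0]]]'

```text
t: 6.65
tcp_pos: [0.5744, -0.0855, 0.0834]
tcp_rot: [0.0, 1.0, -0.008, 0.0]
force: [-0.9, -2.7, 5.1]
width: 0.0
```

Call:
move_arm --motion '[[[0, 0, 0, -0.004, 0], [0, 0, 0, -0.008, 0], [0, 0, 0, -0.011, 0], [0, 0, 0, -0.012, 0], [0, 0, 0, -0.012, 0]]]'

```text
t: 7.28
tcp_pos: [0.5745, -0.0857, 0.0715]
tcp_rot: [0.0, 1.0, -0.008, 0.0]
force: [-1.9, -1.9, 5.4]
width: 0.0001
```

Run:
```python
from h import *
a=read_camera('scene');s=state();print(s['t'],s['tcp_pos'],s['force'])
a=a[200:350,240:440,::-1].copy()
cv2.imwrite('pics/s6.png',cv2.resize(a,None,fx=4,fy=4,interpolation=2))
```

```text
7.325 [ 0.5745375  -0.08571016  0.07157048] [-1.84969026 -3.02828722  5.51442954]
```

View pics/s6.png

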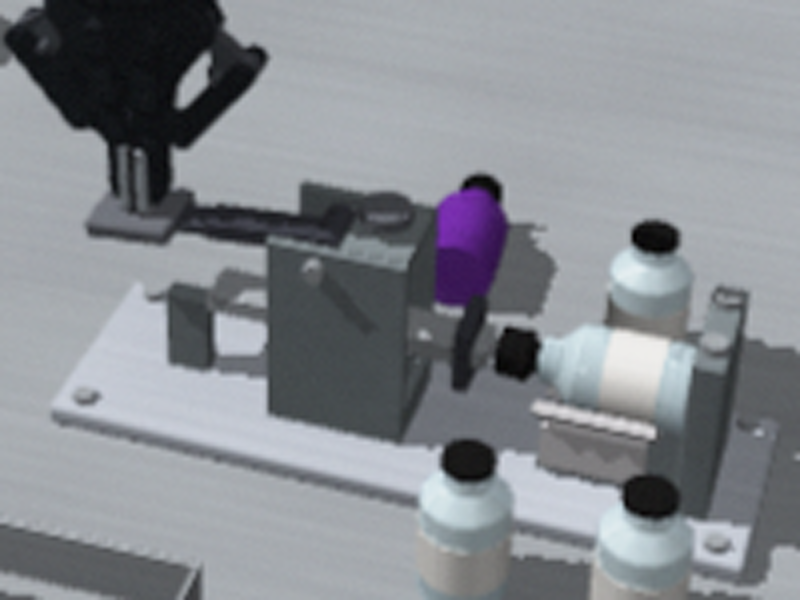

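The head face now meets the stopper at about (517,353) in the crop. In stroke 3 I'll step carefully and watch the force.

Call:
move_arm --motion '[[[0, 0, 0, 0.006, 0], [0, 0, 0, 0.012, 0], [0, 0, 0, 0.018, 0], [0, 0, 0, 0.024, 0], [0, 0, 0, 0.03, 0], [0, 0, 0, 0.032, 0], [0, 0, 0, 0.032, 0]]]'

```text
t: 8.2
tcp_pos: [0.5744, -0.0858, 0.1035]
tcp_rot: [0.0, 1.0, -0.008, 0.0]
force: [0.3, -0.1, 1.0]
width: 0.0002
```

Call:
move_arm --motion '[[[0, 0, 0, -0.005, 0], [0, 0, 0, -0.01, 0], [0, 0, 0, -0.013, 0], [0, 0, 0, -0.016, 0], [0, 0, 0, -0.016, 0]]]'

```text
t: 8.82
tcp_pos: [0.5747, -0.0865, 0.0878]
tcp_rot: [0.001, 1.0, -0.008, 0.001]
force: [-1.5, -2.6, 5.7]
width: -0.0002
```

Call:
move_arm --motion '[[[0, 0, 0, -0.002, 0], [0, 0, 0, -0.004, 0], [0, 0, 0, -0.004, 0]]]'

```text
t: 9.2
tcp_pos: [0.5748, -0.0869, 0.0848]
tcp_rot: [0.002, 1.0, -0.008, 0.001]
force: [-3.5, -2.4, 10.0]
width: 0.0
```

Call:
move_arm --motion '[[[0, 0, 0, -0.002, 0], [0, 0, 0, -0.004, 0], [0, 0, 0, -0.004, 0]]]'

```text
t: 9.57
tcp_pos: [0.5748, -0.0872, 0.0819]
tcp_rot: [0.002, 1.0, -0.008, 0.001]
force: [-2.8, -1.7, 9.9]
width: 0.0002
```

Call:
move_arm --motion '[[[0, 0, 0, -0.002, 0], [0, 0, 0, -0.003, 0], [0, 0, 0, -0.003, 0]]]'

```text
t: 9.95
tcp_pos: [0.5748, -0.0873, 0.0802]
tcp_rot: [0.002, 1.0, -0.008, 0.002]
force: [-3.8, -0.8, 11.1]
width: 0.0001
```

Call:
move_arm --motion '[[[0, 0, 0.001, -0.002, 0], [0, 0, 0.001, -0.003, 0], [0, 0, 0.001, -0.003, 0]]]'

```text
t: 10.32
tcp_pos: [0.5749, -0.0874, 0.0786]
tcp_rot: [0.003, 1.0, -0.008, 0.002]
force: [-3.6, -3.0, 11.8]
width: -0.0001
```

Call:
move_arm --motion '[[[0, 0, 0.001, -0.002, 0], [0, 0, 0.001, -0.003, 0], [0, 0, 0.001, -0.003, 0]]]'

```text
t: 10.7
tcp_pos: [0.5749, -0.0874, 0.077]
tcp_rot: [0.005, 1.0, -0.009, 0.002]
force: [-4.8, -3.5, 11.6]
width: -0.0003
```

Call:
move_arm --motion '[[[0, 0, 0.001, -0.002, 0], [0, 0, 0.001, -0.004, 0], [0, 0, 0.001, -0.004, 0]]]'

```text
t: 11.08
tcp_pos: [0.5749, -0.0876, 0.0743]
tcp_rot: [0.006, 1.0, -0.009, 0.003]
force: [-3.9, -3.5, 12.5]
width: -0.0003
```

Run:
```python
from h import *
a=read_camera('scene');s=state();print(s['t'],s['tcp_pos'],s['force'])
a=a[200:350,240:440,::-1].copy()
cv2.imwrite('pics/s7.png',cv2.resize(a,None,fx=4,fy=4,interpolation=2))
```

```text
11.125 [ 0.57494599 -0.08754957  0.07434336] [-3.20450774 -2.9439169  11.06548732]
```

View pics/s7.png

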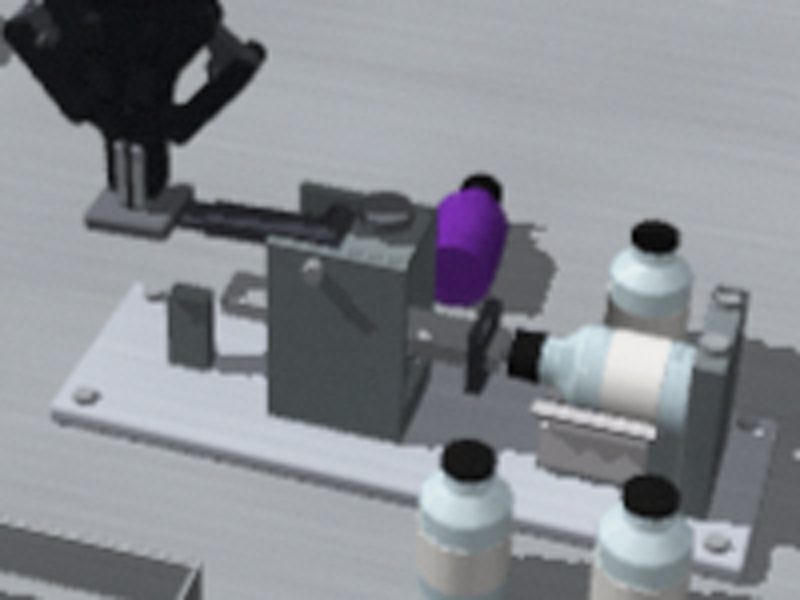

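Stopper is still sliding at about 11–12 N, at about (527,353) in the crop. I'll finish the stroke.

Call:
move_arm --motion '[[[0, 0, 0.001, -0.002, 0], [0, 0, 0.001, -0.004, 0], [0, 0, 0.001, -0.004, 0]]]'

```text
t: 11.5
tcp_pos: [0.575, -0.0876, 0.0721]
tcp_rot: [0.007, 1.0, -0.009, 0.003]
force: [-5.4, -3.1, 14.4]
width: 0.0001
```

Run:
```python
from h import *
for i in range(3):
    read_camera('scene');s=state();print(s['t'],s['tcp_pos'],s['force'])
```

```text
11.55 [ 0.57499492 -0.08758731  0.07213449] [-4.53112359 -4.42128589 14.02718036]
11.6 [ 0.57501456 -0.08757349  0.07216328] [-4.82574226 -2.63939927 14.03651596]
11.65 [ 0.5749892  -0.08760424  0.0721685 ] [-5.93205565 -2.68132969 13.19492197]
```

About 13.8 N while holding, so the stopper is probably just home. I'll take a smaller step and see if it climbs 2 N per mm.

Call:
move_arm --motion '[[[0, 0, 0.001, -0.001, 0], [0, 0, 0.001, -0.003, 0], [0, 0, 0.001, -0.003, 0]]]'

```text
t: 12.02
tcp_pos: [0.5751, -0.0877, 0.0713]
tcp_rot: [0.008, 1.0, -0.009, 0.004]
force: [-6.5, -1.9, 16.5]
width: -0.0
```

Run:
```python
from h import *
for i in range(3):
    a=read_camera('scene');s=state();print(s['t'],s['tcp_pos'],s['force'])
a=a[200:350,240:440,::-1].copy()
cv2.imwrite('pics/s8.png',cv2.resize(a,None,fx=4,fy=4,interpolation=2))
```

```text
12.075 [ 0.57507128 -0.08764239  0.07129115] [-6.26150887 -3.39405219 15.06506589]
12.125 [ 0.57505625 -0.08763588  0.07133295] [-6.13220254 -2.24325974 15.56422051]
12.175 [ 0.57507304 -0.08763128  0.07132383] [-6.50170395 -2.99097287 15.86030387]
```

View pics/s8.png

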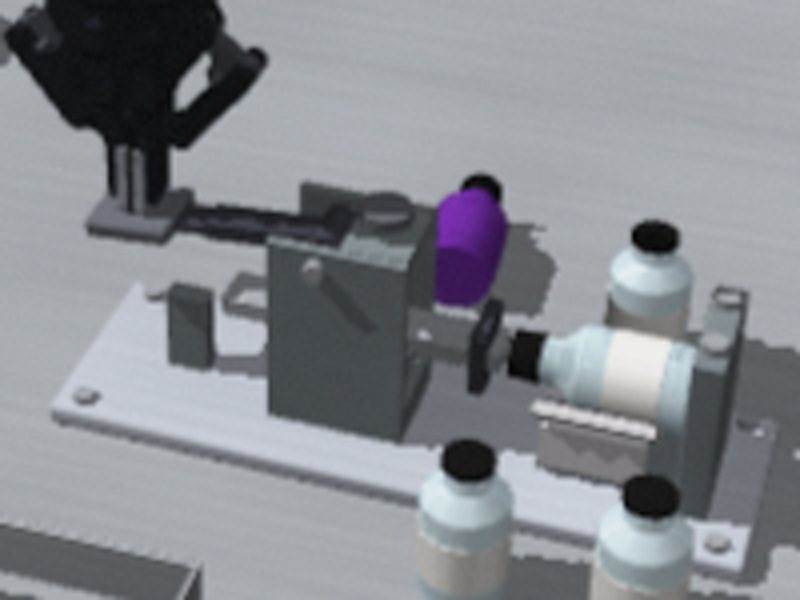

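Run:
```python
from h import *
t=lambda x,y:((x+.5)/4.4+195-.5,(y+.5)/4.4+165-.5)
u=np.array([np.cos(np.radians(88.8)),np.sin(np.radians(88.8))]);o=np.array([.5765,.015])
for n,p,z in(('stop top near edge',(97,140),.102),('stop top far',(62,140),.102),('vial base',(107,155),.083),('vial label/axis tip stopper outer',(281,157),.062),('head face',(314,157),.062)):
    print(n,(plane('top',*t(*p),z)[:2]-o)@u)
a=cv2.imread('pics/s8.png')[280:420,440:720];b=cv2.imread('pics/s6.png')[280:420,440:720]
cv2.imwrite('pics/cmp.png',cv2.resize(np.vstack([b,a]),None,fx=2,fy=2,interpolation=2))
```

```text
stop top near edge 0.17387285547572678
stop top far 0.1906494966892596
vial base 0.1734665504348744
vial label/axis tip stopper outer 0.0915796633087752
head face 0.07512305537830431
```

View pics/cmp.png

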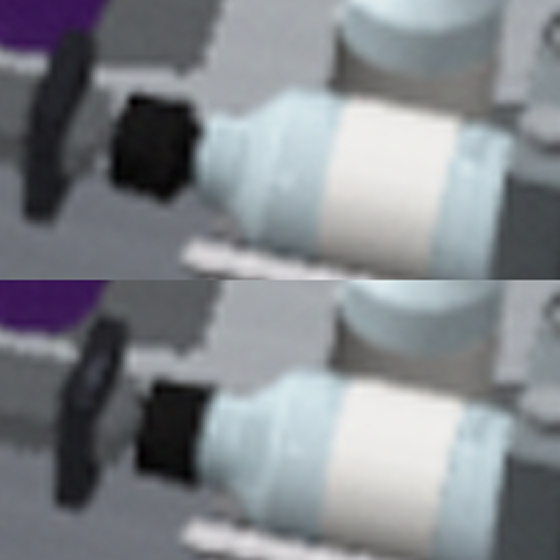

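The comparison shows the flange now against the glass rim. The slope of about 2 N/mm matches it being home. One more similar step for 17.5 N.

Call:
move_arm --motion '[[[0, 0.001, 0, -0.001, 0], [0, 0.001, 0, -0.003, 0], [0, 0.001, 0, -0.003, 0]]]'

```text
t: 12.55
tcp_pos: [0.5751, -0.0877, 0.0703]
tcp_rot: [0.008, 1.0, -0.009, 0.004]
force: [-8.0, -1.7, 19.0]
width: -0.0
```

Run:
```python
from h import *
for i in range(5):
    a=read_camera('scene');s=state();print(s['t'],s['tcp_pos'],s['force'])
```

```text
12.6 [ 0.57515528 -0.08770739  0.07038512] [-8.51703733 -0.81764779 18.68509351]
12.65 [ 0.57513028 -0.08773929  0.07039083] [-8.65907696 -0.98409077 17.97017383]
12.7 [ 0.5751175  -0.08774438  0.07040979] [-8.61901231 -0.70328104 17.59868956]
12.75 [ 0.57510828 -0.08770685  0.07036402] [-8.33557666 -1.06687704 18.10039996]
12.8 [ 0.57512645 -0.0877437   0.07038551] [-8.68999726  0.38420031 17.15556319]
```

Holding at about 17.8 N on the paddle, which is about 27–28 N at the head. That is the target. I'll lift off.

Call:
move_arm --motion '[[[0, -0.001, 0, 0.006, 0], [0, -0.001, 0, 0.012, 0], [0, -0.001, 0, 0.018, 0], [0, -0.001, 0, 0.024, 0], [0, -0.001, 0, 0.032, 0], [0, -0.001, 0, 0.05, 0], [0, -0.001, 0, 0.06, 0], [0, -0.001, 0, 0.06, 0]]]'

```text
t: 13.8
tcp_pos: [0.5747, -0.088, 0.1311]
tcp_rot: [0.009, 1.0, -0.009, 0.004]
force: [-0.6, -0.2, -0.2]
width: 0.0002
```

Call:
move_arm --motion '[[[0, 0.001, 0.03, 0, 0], [0, 0.002, 0.065, 0, 0], [0, 0.003, 0.1, 0, 0], [0, 0.003, 0.128, 0, 0], [0, 0.003, 0.128, -0.005, 0], [0, 0.003, 0.128, -0.01, 0], [0, 0.003, 0.128, -0.01, 0]]]'

```text
t: 14.68
tcp_pos: [0.577, 0.039, 0.1201]
tcp_rot: [0.009, 1.0, -0.01, 0.003]
force: [0.1, 0.1, 0.2]
width: 0.0001
```

Run:
```python
from h import *
a=read_camera('scene');s=state();print(s['t'],s['tcp_pos'],s['tcp_rot'],s['force'])
a=a[200:350,240:440,::-1].copy()
cv2.imwrite('pics/s9.png',cv2.resize(a,None,fx=4,fy=4,interpolation=2))
```

```text
14.725 [0.5772823  0.03904146 0.12052128] [ 0.00869824  0.99990472 -0.01008581  0.00362882] [ 0.08298638 -0.0094439   1.31379286]
```

View pics/s9.png

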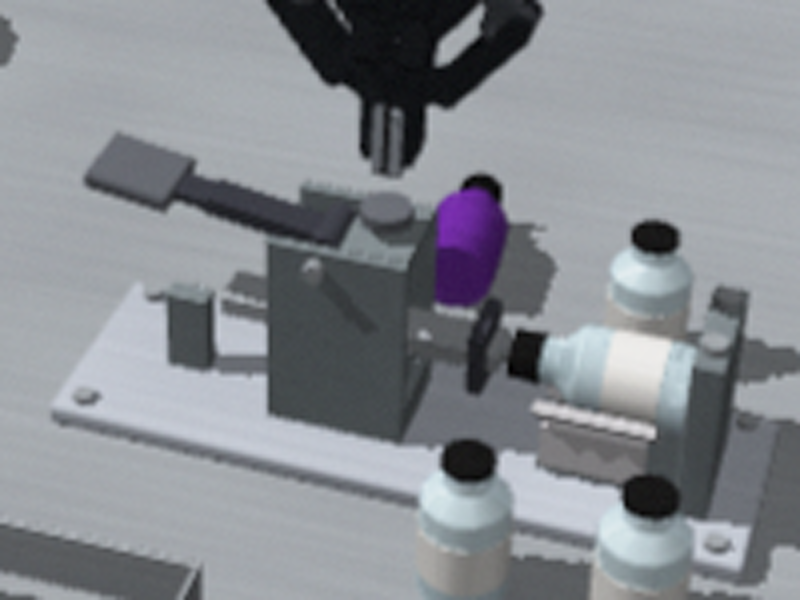

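The paddle is fully up. The fingertips at (388,172) stand straight above the button at (388,208). I'll press it.

Call:
move_arm --motion '[[[0, 0, 0, -0.005, 0], [0, 0, 0, -0.01, 0], [0, 0, 0, -0.015, 0], [0, 0, 0, -0.018, 0], [0, 0, 0, -0.02, 0], [0, 0, 0, -0.02, 0]]]'

```text
t: 15.48
tcp_pos: [0.5772, 0.0391, 0.1004]
tcp_rot: [0.009, 1.0, -0.01, 0.004]
force: [0.0, -0.2, -0.7]
width: 0.0
```

Call:
move_arm --motion '[[[0, 0, 0, -0.002, 0], [0, 0, 0, -0.003, 0], [0, 0, 0, -0.004, 0], [0, 0, 0, -0.004, 0]]]'

```text
t: 15.98
tcp_pos: [0.5777, 0.0392, 0.0978]
tcp_rot: [0.009, 1.0, -0.01, 0.004]
force: [-2.4, 0.1, 6.1]
width: 0.0002
```

Call:
move_arm --motion '[[[0, 0, 0, -0.002, 0], [0, 0, 0, -0.004, 0], [0, 0, 0, -0.004, 0]]]'

```text
t: 16.35
tcp_pos: [0.5778, 0.0392, 0.0947]
tcp_rot: [0.009, 1.0, -0.01, 0.005]
force: [-2.2, 0.4, 5.9]
width: 0.0001
```

Run:
```python
from h import *
a=read_camera('scene');s=state();print(s['t'],s['tcp_pos'],s['force'])
a=a[200:350,240:440,::-1].copy()
cv2.imwrite('pics/s10.png',cv2.resize(a,None,fx=4,fy=4,interpolation=2))
```

```text
16.4 [0.57784132 0.03919438 0.09477549] [-2.01629036  0.34022668  6.41927394]
```

View pics/s10.png

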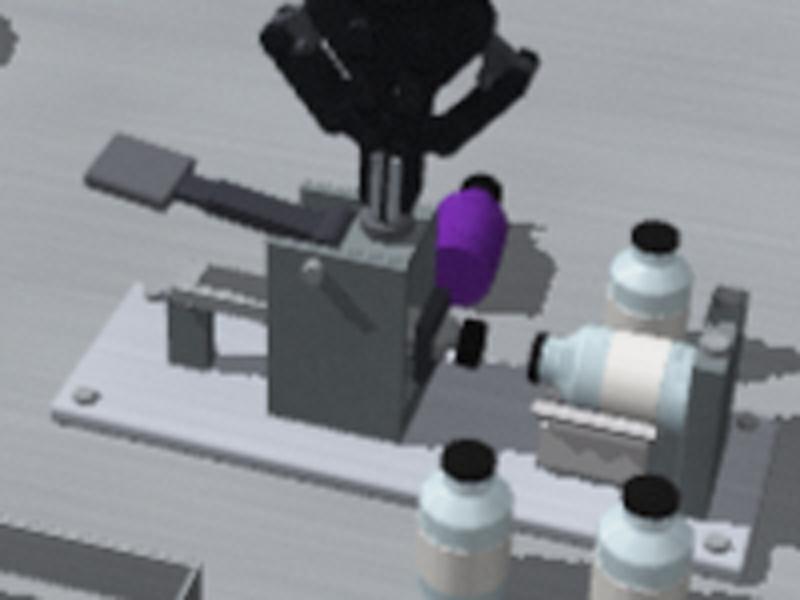

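The button is down and the head has sprung back. I'll hold briefly, then lift away.

Call:
move_arm --motion '[[[0, 0, 0, -0.002, 0], [0, 0, 0, -0.002, 0], [0, 0, 0, -0.002, 0], [0, 0, 0, -0.002, 0], [0, 0, 0, -0.002, 0], [0, 0, 0, -0.002, 0]]]'

```text
t: 17.15
tcp_pos: [0.5779, 0.0392, 0.0939]
tcp_rot: [0.009, 1.0, -0.01, 0.005]
force: [-2.3, 0.1, 7.0]
width: -0.0
```

Call:
move_arm --motion '[[[0, 0, 0, 0.005, 0], [0, 0, 0, 0.01, 0], [0, 0, 0, 0.03, 0], [0, 0, 0, 0.06, 0], [0, 0, -0.02, 0.1, 0], [0, -0.04, -0.06, 0.12, 0], [0, -0.08, -0.1, 0.12, 0], [0, -0.12, -0.14, 0.12, 0]]]'

```text
t: 18.15
tcp_pos: [0.457, -0.1019, 0.2142]
tcp_rot: [0.009, 1.0, -0.01, 0.006]
force: [0.2, 0.1, 0.1]
width: -0.0002
```

Call:
move_arm --motion '[[[0, -0.04, -0.05, 0, 0], [0, -0.06, -0.1, 0, 0], [0, -0.06, -0.14, 0, 0], [0, -0.06, -0.14, 0, 0], [0, -0.06, -0.14, 0, 0]]]'

```text
t: 18.77
tcp_pos: [0.3968, -0.2414, 0.214]
tcp_rot: [0.009, 1.0, -0.01, 0.005]
force: [-0.2, 0.8, 0.2]
width: -0.0003
```

Run:
```python
from h import *
b=read_camera('top');a=read_camera('scene');s=state();print(s['t'],s['tcp_pos'],s['force'])
cv2.imwrite('pics/t11f.png',b[:,:,::-1])
a=a[200:350,240:440,::-1].copy();b=b[165:245,195:375,::-1].copy()
cv2.imwrite('pics/s11.png',cv2.resize(a,None,fx=4,fy=4,interpolation=2))
cv2.imwrite('pics/t11.png',cv2.resize(b,None,fx=4.4,fy=4.4,interpolation=2))
```

```text
18.875 [ 0.39702033 -0.24086112  0.21410302] [ 0.20856828  0.30980509 -0.32494305]
```

View pics/s11.png

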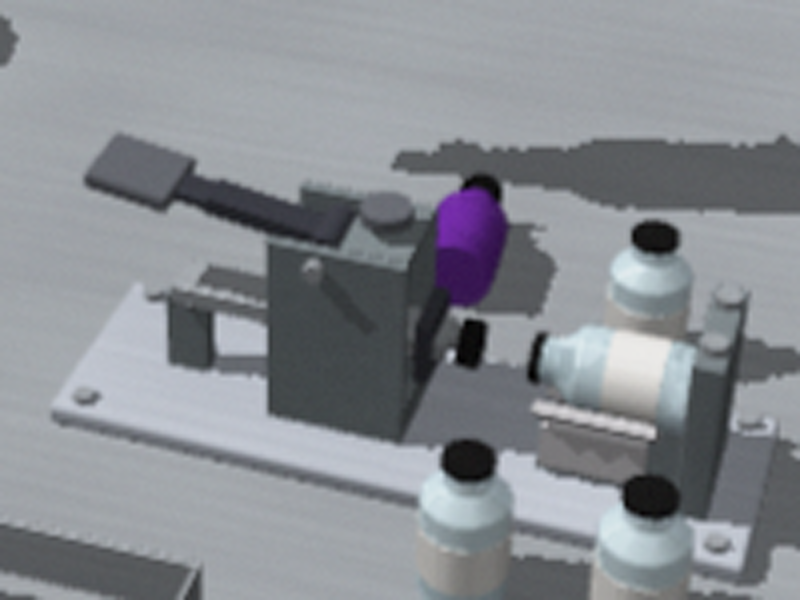

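View pics/t11.png

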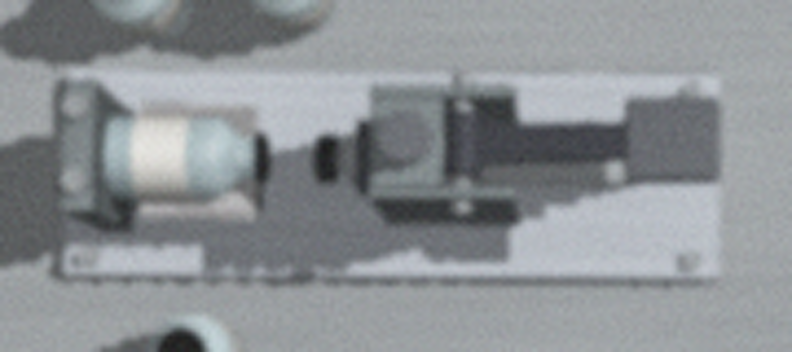

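View pics/t11f.png

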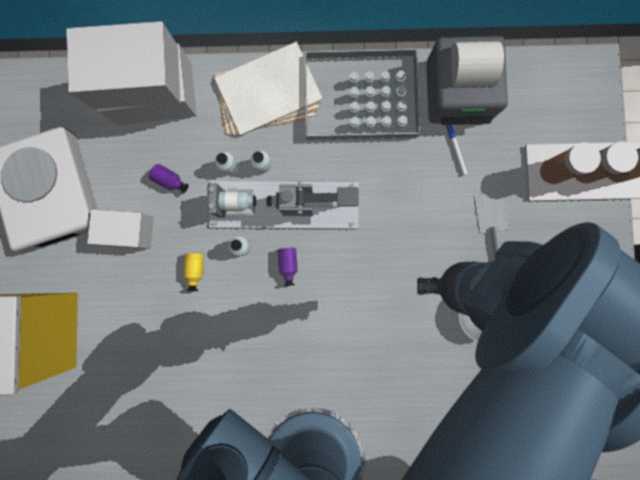

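The stopper's outer face moved from column 281 to 269 in the crop, about 6 mm, and it sits flush on the rim. The head is back at column 314, where it started. The vial is in its cradle, the paddle and button are up, and nothing else has moved.

```bash
python3 -c "
from station import *
print(close_job(),state()['t'])"
```

```text
the job is handed in; nothing more can be done
the job is handed in; nothing more can be done
```

The vial is closed and lying free in its cradle, and the job was handed in at about 19 s.

- **Pressing:** I made two free strokes and one careful partial stroke. The stopper slid in at 10–12 N, then the push climbed about 2 N/mm. I ended that stroke holding about 17.2–18.7 N on the paddle (19.0 N in one reading as the move ended), about 27–28 N at the head by your table.
- **Release:** I pushed the button to its stop. In the last pictures the head is back at its starting position and the paddle and button are up.
- **Result:** The stopper moved about 6 mm and its flange sits against the rim. Nothing else appears to have moved, and the arm stands clear at near-zero force.

**Readings that disagreed:**
- **Finger length:** The fingertips sat about 30 mm short of the reported TCP in both cameras, and contact came correspondingly lower. I found both contact heights by feel and picture.
- **Sideways force:** The paddle also saw up to about 8.6 N of sideways force at the final squeeze, because the tool had tilted slightly.
- **Button force:** It read only 6–7 N while held down, against the expected 10 N, though the head released fully.

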